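Index the cartridge carousel and drive out the spent cartridge

ROBOT

A 6-joint arm with a two-finger parallel gripper is mounted at the origin on the work surface. World frame = base frame: x ahead of the robot, y to its left, z up, the work surface at z = 0. Lengths are in m, angles in degrees, forces in N, time in s.
With the tool pointing down it reaches from about 0.3 to 0.825 m from the base axis. Payload 5.4 kg.
Tool frame: the origin (TCP) lies on the centre line of the jaws, within the pads' length; the fingertips stand 11 mm ahead of it and the grasp point (between the pads) lies 8 mm behind it (robot.tips_ahead is the distance from the TCP to the fingertips, in m); y points along the fingers, z is the direction in which the jaws open and shut, and the axes are right-handed (so a half turn about y gives the same grasp; the last joint's range is limited). The gripper opens to 92 mm and grips with 3 to 60 N. Pads are 20 mm wide; open, the fingers measure 128 mm over their backs; the gripper's body (75 mm by 189 mm) begins 69 mm behind the grasp point.
Start: joints at [-88.929, 9.076, 91.501, -0, 79.423, -12.038], TCP at [0.13, -0.56, 0.226] pointing down, gripper open.
Joint ranges: [-166.64, 166.64], [-54.1, 131.32], [10.49, 154.53], [-73.88, 253.88], [9.74, 151.15], [-171.62, 171.62]. Speed limits (degrees/s): [147.25, 147.25, 180, 180, 180, 180].

INTERFACE

Orientations are given as [roll, pitch, yaw] about the fixed x, y, z axes, in that order (R = Rz(yaw) Ry(pitch) Rx(roll)).
In Python, from rig import robot, vision, workorder gives the robot as it stands.
- The arm moves only by the tool move_arm, never from a script. Its argument "increments" is a list of rows, each an object with "offset": the shift along the tool's x, y, z in cm, a list of three; "rotation": the turn, a rotation vector about the tool's x, y, z in rad, a list of three. A call has 1 to 20 rows; each row shifts and turns the commanded pose from where the row before left it, along the tool's axes as they then stand; what a row does not reach is not made up. A row lasts 1/10 s, in which the tool goes at most 50 mm and 8.59 degrees, less where a joint would pass 70% of its speed; a pose out of reach is approached as far as the arm can. A call is refused whole if a number of a shift passes 5 or a number of a turn 0.15, either way. A call with a gripper value outside its range is refused whole. "fingers" is the finger opening in cm, from 0 to 9.19, set as the call begins (left out, the last holds). The fingers move at their own pace and stop on an object; the grip force is fixed at half the most. Time passes only in rows, so rows that do not move let the fingers close. It gives the time, the measured TCP pose, the force and the opening at its end, in the units of the state.
- robot.sense(): the state, without advancing time (a new reading comes with each control period).
- vision.camera(name): name is "side" or "top" or "wrist"; returns the picture (400x640x3 uint8, red, green, blue); there is no depth.
- vision.camera_params(name): a dict with "intrinsics" (3x3 intrinsics, pixels), "extrinsics" (4x4, takes a point from world to camera coordinates). Camera axes: x right, y down, z forward; pixel columns grow to the right and rows downward; lengths in m; the calibration is good to about 2 mm. A picture is of the moment at which its call begins: read the wrist's pose just before it. camera_params takes no time and is no camera call; for the wrist camera it gives the pose at the moment of the call.
- workorder.hand_in(): hands the job in, once; it reports no verdict.
Trained networks look in the newest picture that a camera, given by its name, has taken for a name from the list of things; names that differ only in an ending like _2 or _b are one class to them, and where a whole thing is asked for, a point or a joint stands for the part that bears it (a point fixed in the world has none). Each returns a list of dicts, best first, with "score" (0 to 1); they miss things now and then, are a little off and sometimes report something else, mostly with a low value. They report only what shows in the picture. A call takes as long as a camera call.
- vision.cut_out(camera, target): "mask" (400x640 bool, what is visible of it).
- vision.tip_of(camera, target): "position" ([x, y, z] in m, in world coordinates, good to about 4 mm: a listed point, or the origin of a listed thing).
The state is a dict: "t": time; "joint_pos": joint angles; "qd": joint speeds; "joint_efforts": joint torques, N m; "tool_pos": TCP position; "tool_rot": TCP orientation; "wrist_force": force on the tool from outside, world axes, zero at the start; "wrist_torque": the same for the moment, N m; "opening": finger opening in m.
Only numpy, scipy, OpenCV 4.12 (cv2) and the standard library are available. Lean on these libraries where they do the work, as an engineer would, in place of code of your own. Each camera call takes 0.05 s, during which the arm holds its last target.

TASK

The orange cartridge in the clicking carousel is spent and stuck in its sleeve. Turn the carousel by its blue post, click by click, until the orange cartridge stands over the catch tray and the carousel has clicked into place there; then take the green-handled push rod and drive the orange cartridge down through its sleeve so that it drops into the tray, and let everything go. Leave the two blue cartridges in their sleeves and do not disturb the bottles, the tube rack or the rod stand.

Things in the scene. Friction and masses are not known exactly. Their poses are not given: they have to be found in the camera images.
- unit: Fixed white base, pedestal 104 mm across; its heading varies. Origin on the table under the carousel's vertical turning axis, z up. Its x axis points outward to the grey catch tray: 58 to 168 mm from the turning axis along x, 90 mm wide, rim 51 mm above the table, its floor a shallow V sloping outward; a yellow tab marks the middle of its outer end.
- carousel (a joint): Angle of the white carousel about its vertical axis, rad; 0 at the start, positive anticlockwise from above, up to 3.3 either way. It clicks into a seat every 30 degrees (0.524 rad), one of them at 0. Leaving a seat takes about 4 to 7 N at the post; let go between seats, it springs to the nearer one. At every seat one of its twelve stations is exactly over the tray.
- hub (a point): Fixed point on the turning axis, level with the carousel's top, 125 mm above the table. Round it, on a circle of 80 mm radius, are the twelve stations 30 degrees apart: three open sleeves (28 mm outside, 18 mm bore, open at both ends, from 95 to 125 mm above the table), each with a cartridge; eight blanked ones with grey dots; and the blue post.
- post (a point): Middle of a place to grip on the blue upright round post, 16 mm thick, fixed in the carousel 80 mm from its axis. The post rises from the carousel's top (125 mm above the table) to 175 mm; this point is on its axis, 157 mm above the table.
- drop (a point): Fixed point on the base, 80 mm from the turning axis along the base's x, level with the sleeves' tops (125 mm above the table): the place above the tray where the orange cartridge must be brought, concentric within a few mm.
- spent: The spent cartridge: orange cylinder, 16 mm thick, 36 mm long, 20 g, upright in a sleeve, top 8 mm proud. Origin at the centre of its underside (97 mm above the table), z along its axis. It starts 90 degrees clockwise or 60 or 120 anticlockwise (from above) of the tray. Sprung nubs under its foot hold it: starting it takes about 9 N, then less; with its top under 92 mm from the table it falls free.
- fresh_a: A good cartridge, the same in blue, in another of the three sleeves. Origin at the centre of its underside. It stays in its sleeve.
- fresh_b: The other good cartridge, blue, the same.
- rod: Push rod, 120 mm long, 90 g, upright in its stand. Origin at the centre of its lower tip, z up along it. From the tip: 40 mm of steel pin 10 mm thick, a collar 26 mm across and 6 mm thick, then a green round handle 18 mm thick to 120 mm. The collar cannot enter a sleeve: when it meets the sleeve's top, the tip is 85 mm above the table and the cartridge is out; the rod may be left standing so.
- stand: Fixed grey block, 60 x 60 x 52 mm high, with one upright hole 13 mm wide; the rod's collar rests on its top. Origin at the centre of its underside.
- reagent: Loose bottle with blue cap, 48 mm across, 85 mm high; a bystander. Origin at the centre of its underside.
- buffer: Loose bottle with green cap, 44 mm across, 80 mm high; a bystander. Origin at the centre of its underside.
- rack: Fixed white tube rack, 100 x 160 mm, tubes up to 68 mm high; a bystander. Origin at the centre of its underside.

How it is judged (in metres and radians):
On the way, in this order (a step that is already met when the one before it is completed fails the run):
1. the orange cartridge, still in its sleeve, stands over the tray (within 7 mm of the drop point) and the carousel is still (horizontal distance between spent and drop below 0.007 m and z of spent in the frame of unit above 0.09 m and velocity of joint carousel between -0.05 and 0.05 rad/s and contact force between the fingers and carousel below 0.1 N), for 0.3 s.
2. the push rod presses on the orange cartridge there with more than 3 N (horizontal distance between spent and drop below 0.007 m and contact force between rod and spent above 3 N), for 0.05 s.
At the end, for the whole second after the job is handed in: The orange cartridge lies in the catch tray of the base (its origin within the tray's outline, below 65 mm), both blue cartridges are still seated in their sleeves (underside 85 to 112 mm above the table) (z of spent in the frame of unit below 0.065 m and x of spent in the frame of unit between 0.055 and 0.17 m and y of spent in the frame of unit between -0.047 and 0.047 m and z of fresh_a in the frame of unit between 0.085 and 0.112 m and z of fresh_b in the frame of unit between 0.085 and 0.112 m); the robot touches nothing.
It fails at once if a blue cartridge is pushed out of or pulled from its sleeve (not (z of fresh_a in the frame of unit above 0.085 m) or not (z of fresh_b in the frame of unit above 0.085 m) or not (z of fresh_a in the frame of unit below 0.112 m) or not (z of fresh_b in the frame of unit below 0.112 m)).
It fails at once if a bottle is moved more than 20 mm (distance of any of reagent, buffer from where it was at the start of the episode above 0.02 m).
It fails at once if the tube rack or the rod stand is struck with more than 40 N (contact force between any of the arm, the fingers and rack above 40 N or contact force between any of the arm, the fingers and stand above 40 N).
It also fails if it takes over 56 s, if anything falls off the work surface, if the arm or the gripper's body presses on something with over 40 N, if the wrist force passes 120 N, or if a joint passes its speed limit or range.

## Working session

There is one attempt and no reset: what is moved stays moved. The work goes in short steps, Python scripts to look and compute and a tool call to move; the robot and the scene stay as the last step left them, time stands still between calls to the robot, and variables do not carry over. Pictures are saved under pics/ and viewed, and the job is handed in when it is done.

Besides the shell and the picture viewer there is one more tool, called after ">>>" as name([rows], argument=value, ...), one row to a line, values as JSON. move_arm: Moves the arm, as the interface text tells. Its arguments: {"type":"object","properties":{"increments":{"type":"array","items":{"type":"object","properties":{"offset":{"type":"array","items":{"type":"number"}},"rotation":{"type":"array","items":{"type":"number"}}}}},"fingers":{"type":"number"}},"required":["increments"]}

```bash
mkdir -p pics; ls; cat > h.py <<'E'
import numpy as np, cv2
from rig import robot, vision, workorder
def snap(c,f):
    im=vision.camera(c); cv2.imwrite('pics/'+f,im[:,:,::-1]); return im
def proj(c,P):
    p=vision.camera_params(c); P=np.atleast_2d(P); E=np.array(p['extrinsics']);K=np.array(p['intrinsics'])
    q=(E[:3,:3]@P.T+E[:3,3:4]); q=K@q; return (q[:2]/q[2]).T
def ray_z(c,uv,z):
    p=vision.camera_params(c);E=np.array(p['extrinsics']);K=np.array(p['intrinsics'])
    d=E[:3,:3].T@np.linalg.inv(K)@np.array([uv[0],uv[1],1.]); o=-E[:3,:3].T@E[:3,3]
    return o+d*(z-o[2])/d[2]
E
python3 - <<'E'
from h import *
print(robot.sense())
for c in ['top','side','wrist']:
    snap(c,c+'0.png')
    for t in ['unit','hub','post','drop','spent','fresh_a','rod','stand','reagent','buffer','rack']:
        if c=='wrist' : continue
        try:
            r=vision.tip_of(c,t); print(c,t,[(round(x['score'],2),np.round(x['position'],4).tolist()) for x in r[:3]])
        except Exception as e: print(c,t,e)
print(robot.sense()['t'])
E
```

```text
pics
{'t': 0.0, 'joint_pos': array([-8.89291199e+01,  9.11213382e+00,  9.15716069e+01, -1.29496947e-03,
        7.94232010e+01, -1.20397729e+01]), 'qd': array([-0.03580315, -0.04972668, -0.00044935,  0.00902007, -0.02370333,
        0.02106448]), 'joint_efforts': array([ 1.19893237e-03, -3.85567045e+01, -3.22109056e+01,  7.03374739e-02,
        3.78540927e-02, -1.25753158e-04]), 'tool_pos': array([ 0.1303707 , -0.55940283,  0.22462892]), 'tool_rot': array([-9.01048548e+01,  2.10624971e-02, -1.66889127e+02]), 'wrist_force': array([ 0.02057652, -0.42352438, -0.05745293]), 'wrist_torque': array([ 0.02309046, -0.02421221,  0.04251009]), 'opening': 0.09187759401676486}
top unit [(0.76, [0.544, 0.0347, 0.0022])]
top hub [(0.73, [0.5436, 0.0336, 0.1268])]
top post [(0.67, [0.5297, -0.0462, 0.1609]), (0.39, [0.5422, 0.0338, 0.1263])]
top drop [(0.88, [0.5588, 0.1177, 0.1252]), (0.49, [0.3703, 0.3462, -0.0054])]
top spent [(0.52, [0.4703, 0.0046, 0.0987])]
top fresh_a [(0.45, [0.6201, 0.0159, 0.0982]), (0.4, [0.4841, 0.0853, 0.095])]
top rod [(0.64, [0.4617, -0.2578, 0.01])]
top stand [(0.57, [0.4634, -0.2572, 0.003])]
top reagent [(0.82, [0.3674, 0.3456, -0.0049])]
top buffer [(0.51, [0.5361, 0.4248, -0.0005])]
top rack [(0.76, [0.694, -0.2829, -0.0015]), (0.48, [0.4631, -0.2583, 0.0089])]
side unit [(0.66, [0.5438, 0.0288, -0.0047])]
side hub [(0.72, [0.5416, 0.0318, 0.1244]), (0.68, [0.472, 0.0052, 0.0938])]
side post [(0.92, [0.5306, -0.0459, 0.1544])]
side drop [(0.73, [0.5595, 0.1119, 0.1233])]
side spent [(0.36, [0.4703, 0.0063, 0.0956])]
side fresh_a [(0.5, [0.4839, 0.0847, 0.0932]), (0.48, [0.6231, 0.0201, 0.0963])]
side rod [(0.5, [0.462, -0.2606, 0.011])]
side stand [(0.72, [0.4632, -0.2577, 0.0023]), (0.59, [0.5569, 0.1129, 0.1261])]
side reagent [(0.63, [0.3695, 0.348, -0.0004]), (0.59, [0.6904, -0.2806, 0.0012])]
side buffer [(0.97, [0.532, 0.4265, 0.0019])]
side rack [(0.73, [0.6924, -0.2811, 0.0011])]
1.25
```

View pics/top0.png

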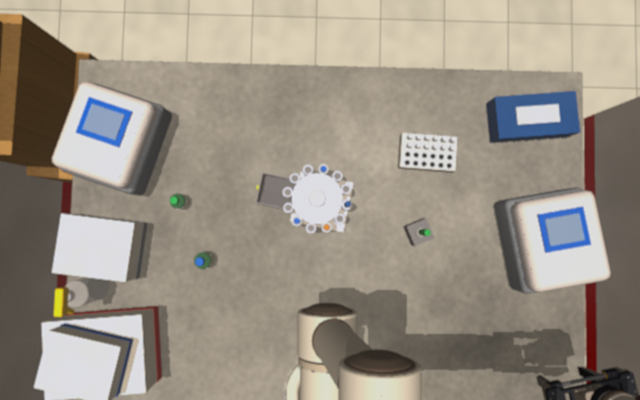

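View pics/side0.png

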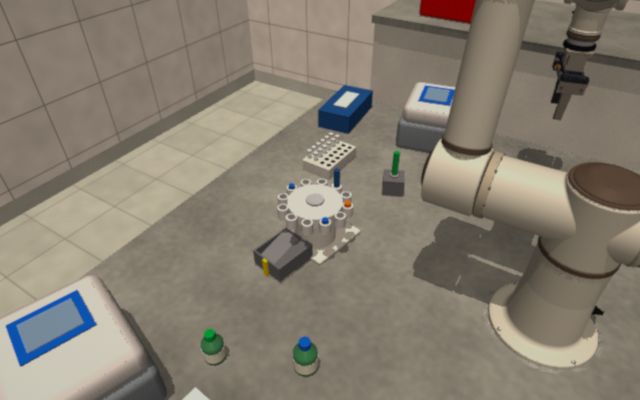

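```bash
python3 - <<'E'
from h import *
import math
hub=np.array([.543,.033])
for n,p in dict(post=(.530,-.046),drop=(.559,.1148),spent=(.4703,.0052),fa=(.484,.085),fb=(.6215,.018)).items():
    d=np.array(p)-hub; print(n,np.hypot(*d),math.degrees(math.atan2(d[1],d[0])))
s=robot.sense();print(s['tool_pos'],s['tool_rot'])
from scipy.spatial.transform import Rotation as R
print(R.from_euler('xyz',s['tool_rot'],degrees=True).as_matrix().round(3))
for c in('top','side'):print(proj(c,[[.543,.033,.125],[.53,-.046,.175],[.559,.1148,.125],[.462,-.258,.13]]).round(0).tolist())
E
```

```text
post 0.08006247560499238 -99.34467190209969
drop 0.08335010497893809 78.93273055298431
spent 0.07783399000436766 -159.07347595592987
fa 0.07864477096412709 138.60846885256635
fb 0.07992027277230729 -10.817833584841011
[ 0.13037813 -0.56002055  0.22561269] [-8.99987699e+01 -2.24114369e-04 -1.66892928e+02]
[[-0.974  0.     0.227]
 [-0.227 -0.    -0.974]
 [ 0.    -1.     0.   ]]
[[317.0, 199.0], [348.0, 204.0], [287.0, 192.0], [427.0, 232.0]]
[[315.0, 200.0], [336.0, 169.0], [290.0, 217.0], [396.0, 152.0]]
```

>>> move_arm([
  {"rotation": [0,-0.146,0]},
  {"rotation": [0,-0.146,0]},
  {"rotation": [0,-0.146,0]},
  {"rotation": [0,-0.146,0]},
  {"rotation": [0,-0.146,0]},
  {"rotation": [0,-0.146,0]},
  {"rotation": [0,-0.146,0]},
  {"rotation": [0,-0.146,0]},
])

```text
schema error: expected keys offset, rotation
```

>>> move_arm([
  {"offset": [-1.4,0,0.8]},
  {"offset": [-2.9,0,1.5]},
  {"offset": [-2.9,0,1.5]},
  {"offset": [-2.9,0,1.5]},
  {"offset": [-2.9,0,1.5]},
  {"offset": [-2.9,0,1.5]},
  {"offset": [-2.9,0,1.5]},
  {"offset": [-2.9,0,1.5]},
  {"offset": [-2.9,0,1.5]},
  {"offset": [-2.9,0,1.5]},
  {"offset": [-2.9,0,1.5]},
  {"offset": [-2.9,0,1.5]},
  {"offset": [-2.9,0,1.5]},
  {"offset": [-2.9,0,1.5]},
  {"offset": [-2.9,0,1.5]},
  {"offset": [-2.9,0,1.5]},
  {"offset": [-2.9,0,1.5]},
  {"offset": [-2.9,0,1.5]},
  {"offset": [-2.9,0,1.5]},
  {"offset": [-2.9,0,1.5]},
])

```text
schema error: expected keys offset, rotation
```

>>> move_arm([
  {"offset": [0,0,0],"rotation": [0,-0.146,0]},
  {"offset": [0,0,0],"rotation": [0,-0.146,0]},
  {"offset": [0,0,0],"rotation": [0,-0.146,0]},
  {"offset": [0,0,0],"rotation": [0,-0.146,0]},
  {"offset": [0,0,0],"rotation": [0,-0.146,0]},
  {"offset": [0,0,0],"rotation": [0,-0.146,0]},
  {"offset": [0,0,0],"rotation": [0,-0.146,0]},
  {"offset": [0,0,0],"rotation": [0,-0.146,0]},
])

```text
t: 2.05
tool_pos: [0.1304, -0.56, 0.2256]
tool_rot: [-90.0, -0.0, -99.6]
wrist_force: [-0.4, -0.1, 0.3]
opening: 0.0922
```

>>> move_arm([
  {"offset": [-1.4,0,0.8],"rotation": [0,0,0]},
  {"offset": [-2.9,0,1.5],"rotation": [0,0,0]},
  {"offset": [-2.9,0,1.5],"rotation": [0,0,0]},
  {"offset": [-2.9,0,1.5],"rotation": [0,0,0]},
  {"offset": [-2.9,0,1.5],"rotation": [0,0,0]},
  {"offset": [-2.9,0,1.5],"rotation": [0,0,0]},
  {"offset": [-2.9,0,1.5],"rotation": [0,0,0]},
  {"offset": [-2.9,0,1.5],"rotation": [0,0,0]},
  {"offset": [-2.9,0,1.5],"rotation": [0,0,0]},
  {"offset": [-2.9,0,1.5],"rotation": [0,0,0]},
  {"offset": [-2.9,0,1.5],"rotation": [0,0,0]},
  {"offset": [-2.9,0,1.5],"rotation": [0,0,0]},
  {"offset": [-2.9,0,1.5],"rotation": [0,0,0]},
  {"offset": [-2.9,0,1.5],"rotation": [0,0,0]},
  {"offset": [-2.9,0,1.5],"rotation": [0,0,0]},
  {"offset": [-2.9,0,1.5],"rotation": [0,0,0]},
  {"offset": [-2.9,0,1.5],"rotation": [0,0,0]},
  {"offset": [-2.9,0,1.5],"rotation": [0,0,0]},
  {"offset": [-2.9,0,1.5],"rotation": [0,0,0]},
  {"offset": [-2.9,0,1.5],"rotation": [0,0,0]},
])

```text
t: 4.05
tool_pos: [0.517, -0.052, 0.2257]
tool_rot: [-90.0, 0.0, -100.2]
wrist_force: [-0.1, -0.8, 0.2]
opening: 0.0919
```

```bash
python3 - <<'E'
from h import *
s=robot.sense();print(s['t'],s['tool_pos'],s['tool_rot'])
snap('wrist','w1.png')
for t in ['post','spent','fresh_a','hub','drop','unit']:
    r=vision.tip_of('wrist',t); print(t,[(round(x['score'],2),np.round(x['position'],4).tolist()) for x in r[:3]])
s=robot.sense();print(s['t'],s['tool_pos'],s['tool_rot'],s['joint_pos'])
E
```

```text
4.05 [ 0.51698107 -0.05200287  0.22567852] [-8.99955273e+01  1.43365064e-02 -1.00172724e+02]
post [(0.83, [0.5347, -0.0451, 0.1527])]
spent [(0.78, [0.4664, 0.0066, 0.095])]
fresh_a [(0.84, [0.4855, 0.0867, 0.0972]), (0.77, [0.6263, 0.0198, 0.0967])]
hub [(0.82, [0.545, 0.0341, 0.1266])]
drop []
unit [(0.75, [0.5442, 0.0324, -0.0033]), (0.26, [0.4667, -0.2566, 0.0117])]
4.4 [ 0.51615326 -0.05475483  0.22559394] [-9.00121643e+01 -1.07791649e-02 -1.00090161e+02] [-1.94035735e+01  7.37549986e-01  1.00389047e+02 -1.28467183e-02
  7.88836623e+01 -9.31093336e+00]
```

View pics/w1.png

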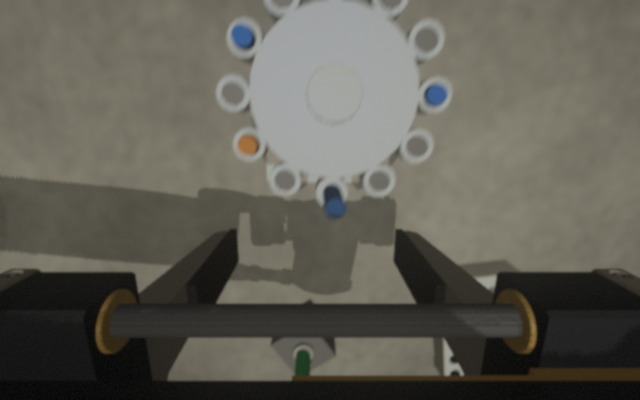

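```bash
python3 - <<'E'
from h import *
import math
for n,uv,z in [('hub',(334,95),.128),('or',(248,145.5),.133),('b1',(242,36),.133),('b2',(435.5,95),.133),('post',(334.5,208),.175),('s1',(378.5,180.5),.125),('s2',(285.5,180.5),.125),('s3',(427,40),.125),('s4',(417,147),.125),('s5',(233,93),.125)]:
    p=ray_z('wrist',uv,z); d=p[:2]-[.544,.0335]; print(n,p.round(4),np.hypot(*d).round(4),round(math.degrees(math.atan2(d[1],d[0])),1))
E
```

```text
hub [0.5468 0.0298 0.128 ] 0.0046 -52.9
or [0.4725 0.0037 0.133 ] 0.0775 -157.4
b1 [0.4864 0.082  0.133 ] 0.0753 139.9
b2 [0.6233 0.0159 0.133 ] 0.0813 -12.5
post [ 0.5319 -0.0475  0.175 ] 0.0819 -98.5
s1 [ 0.5732 -0.0448  0.125 ] 0.0835 -69.5
s2 [ 0.4953 -0.0309  0.125 ] 0.0807 -127.1
s3 [0.623  0.0568 0.125 ] 0.0824 16.4
s4 [ 0.6081 -0.0223  0.125 ] 0.085 -41.1
s5 [0.4684 0.0455 0.125 ] 0.0765 171.0
```

>>> move_arm([
  {"offset": [-1.05,0,1.2],"rotation": [0,0,0]},
  {"offset": [0,2,0],"rotation": [0,0,0]},
  {"offset": [0,2,0],"rotation": [0,0,0]},
  {"offset": [0,2,0],"rotation": [0,0,0]},
  {"offset": [0,1.5,0],"rotation": [0,0,0]},
  {"offset": [0,0,0],"rotation": [0,0,0]},
], fingers=5)

```text
t: 5.0
tool_pos: [0.5283, -0.0463, 0.1483]
tool_rot: [-90.3, 0.0, -100.1]
wrist_force: [-0.1, -1.2, -0.4]
opening: 0.05
```

>>> move_arm([
  {"offset": [0,0,0],"rotation": [0,0,0]},
  {"offset": [0,0,0],"rotation": [0,0,0]},
  {"offset": [0,0,0],"rotation": [0,0,0]},
  {"offset": [0,0,0],"rotation": [0,0,0]},
  {"offset": [0,0,0],"rotation": [0,0,0]},
  {"offset": [0,0,0],"rotation": [0,0,0]},
], fingers=0)

```text
t: 5.6
tool_pos: [0.5308, -0.0461, 0.1512]
tool_rot: [-89.9, -0.0, -100.0]
wrist_force: [-0.1, -0.2, 3.3]
opening: 0.0156
```

```bash
python3 - <<'E'
from h import *
snap('side','s1.png');snap('wrist','w2.png')
s=robot.sense();print(s)
E
```

```text
{'t': 5.7, 'joint_pos': array([-1.79706586e+01,  6.80016909e+00,  1.02753186e+02, -5.89315050e-03,
        7.03832332e+01, -8.00199655e+00]), 'qd': array([-0.03056727,  0.02009185, -0.04311197, -0.05760536,  0.01677172,
        0.02428057]), 'joint_efforts': array([ 1.42367436e-01, -3.34430802e+01, -2.88675070e+01,  1.35743860e-01,
       -6.76042018e-04, -1.27306310e-02]), 'tool_pos': array([ 0.53083462, -0.04616046,  0.15121073]), 'tool_rot': array([-8.99379793e+01, -1.43265463e-02, -9.99666943e+01]), 'wrist_force': array([0.05672133, 0.20496845, 4.90067962]), 'wrist_torque': array([-0.09827561, -0.01995001, -0.06598757]), 'opening': 0.015074690027289573}
```

View pics/w2.png

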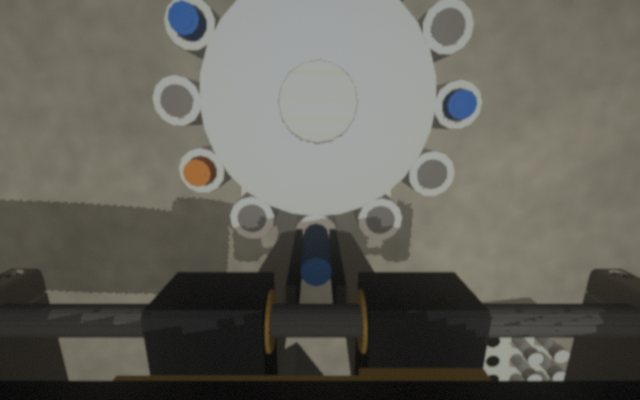

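>>> move_arm([
  {"offset": [-0.02,0,-0.56],"rotation": [0,0.07,0]},
  {"offset": [-0.02,0,-0.56],"rotation": [0,0.07,0]},
  {"offset": [-0.02,0,-0.56],"rotation": [0,0.07,0]},
  {"offset": [-0.02,0,-0.56],"rotation": [0,0.07,0]},
  {"offset": [-0.02,0,-0.56],"rotation": [0,0.07,0]},
  {"offset": [-0.02,0,-0.56],"rotation": [0,0.07,0]},
  {"offset": [-0.02,0,-0.56],"rotation": [0,0.07,0]},
  {"offset": [-0.02,0,-0.56],"rotation": [0,0.07,0]},
])

```text
t: 6.5
tool_pos: [0.4918, -0.0268, 0.1512]
tool_rot: [-89.8, 0.1, -132.2]
wrist_force: [4.8, -1.2, 1.2]
opening: 0.0151
```

```bash
python3 - <<'E'
from h import *
import math
snap('wrist','w3.png')
s=robot.sense();print(s['tool_pos'],s['tool_rot'],s['wrist_force'],s['opening']); d=s['tool_pos'][:2]-[.5445,.032];print(np.hypot(*d),math.degrees(math.atan2(d[1],d[0])))
E
```

```text
[ 0.49120513 -0.02617601  0.15121873] [-8.98728698e+01  8.72892264e-02 -1.32340880e+02] [1.65598488 1.59649991 3.02264914] 0.014984068274430308
0.07889734060510664 -132.4927063688321
```

View pics/w3.png

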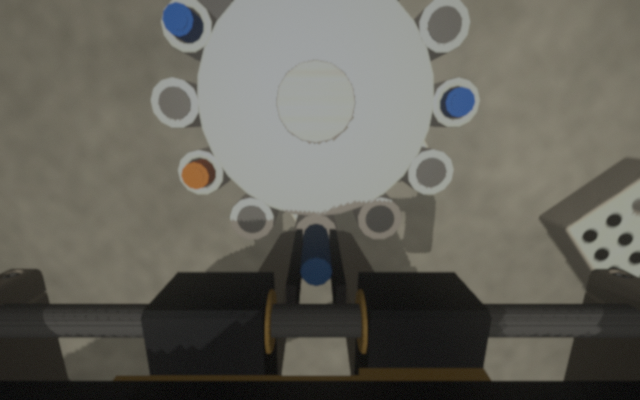

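>>> move_arm([
  {"offset": [-0.02,0,-0.56],"rotation": [0,0.07,0]},
  {"offset": [-0.02,0,-0.56],"rotation": [0,0.07,0]},
  {"offset": [-0.02,0,-0.56],"rotation": [0,0.07,0]},
  {"offset": [-0.02,0,-0.56],"rotation": [0,0.07,0]},
  {"offset": [-0.02,0,-0.56],"rotation": [0,0.07,0]},
  {"offset": [-0.02,0,-0.56],"rotation": [0,0.07,0]},
  {"offset": [-0.02,0,-0.56],"rotation": [0,0.07,0]},
  {"offset": [-0.02,0,-0.56],"rotation": [0,0.07,0]},
  {"offset": [-0.02,0,-0.56],"rotation": [0,0.07,0]},
  {"offset": [-0.02,0,-0.56],"rotation": [0,0.07,0]},
  {"offset": [-0.02,0,-0.56],"rotation": [0,0.07,0]},
])

```text
t: 7.65
tool_pos: [0.4655, 0.0276, 0.1512]
tool_rot: [-90.0, 0.1, -176.3]
wrist_force: [3.7, 0.3, 0.9]
opening: 0.0156
```

```bash
python3 - <<'E'
from h import *
import math
s=robot.sense();print(s['tool_pos'],s['tool_rot'],s['wrist_force'],s['opening']); d=s['tool_pos'][:2]-[.5445,.032];print(np.hypot(*d),math.degrees(math.atan2(d[1],d[0])))
# fit hub of circle radius .08 from 3 tcp points
from scipy.optimize import least_squares
P=np.array([[.5308,-.0461],[.4912,-.0262],s['tool_pos'][:2]])
print(least_squares(lambda c:np.hypot(*(P-c).T)-.08,[.544,.032]).x)
E
```

```text
[0.46547073 0.02760717 0.15119409] [-8.99790460e+01  1.43642542e-01 -1.76259714e+02] [3.67685217 0.34252222 0.91187104] 0.015575493211815363
0.07915126693042143 -176.8184966136791
[0.54534697 0.03260956]
```

>>> move_arm([
  {"offset": [-0.02,0,-0.56],"rotation": [0,0.07,0]},
  {"offset": [-0.02,0,-0.56],"rotation": [0,0.07,0]},
  {"offset": [-0.02,0,-0.56],"rotation": [0,0.07,0]},
  {"offset": [-0.02,0,-0.56],"rotation": [0,0.07,0]},
  {"offset": [-0.02,0,-0.56],"rotation": [0,0.07,0]},
  {"offset": [-0.02,0,-0.56],"rotation": [0,0.07,0]},
  {"offset": [-0.02,0,-0.56],"rotation": [0,0.07,0]},
  {"offset": [-0.02,0,-0.56],"rotation": [0,0.07,0]},
  {"offset": [-0.02,0,-0.56],"rotation": [0,0.07,0]},
  {"offset": [-0.02,0,-0.56],"rotation": [0,0.07,0]},
  {"offset": [-0.02,0,-0.53],"rotation": [0,0.065,0]},
  {"offset": [0,0,0],"rotation": [0,0,0]},
  {"offset": [0,0,0],"rotation": [0,0,0]},
])

```text
t: 8.95
tool_pos: [0.4841, 0.0846, 0.1512]
tool_rot: [-90.1, 0.1, 140.1]
wrist_force: [4.7, 2.0, 2.5]
opening: 0.0153
```

```bash
python3 - <<'E'
from h import *
import math
s=robot.sense();print(s['tool_pos'],s['tool_rot'],s['wrist_force'],s['opening']); d=s['tool_pos'][:2]-[.5452,.0325];print(np.hypot(*d),math.degrees(math.atan2(d[1],d[0])))
from scipy.optimize import least_squares
P=np.array([[.5308,-.0461],[.4912,-.0262],[.4655,.0276],s['tool_pos'][:2]])
print(least_squares(lambda c:np.hypot(*(P-c).T)-.08,[.544,.032]).x)
snap('wrist','w4.png')
E
```

```text
[0.48410251 0.08457397 0.15121448] [-9.01081267e+01  8.81924288e-02  1.40130382e+02] [4.71895032 2.01596583 2.5095028 ] 0.015276830316202595
0.0802782760257023 139.5587332859695
[0.54522852 0.03273254]
```

View pics/w4.png

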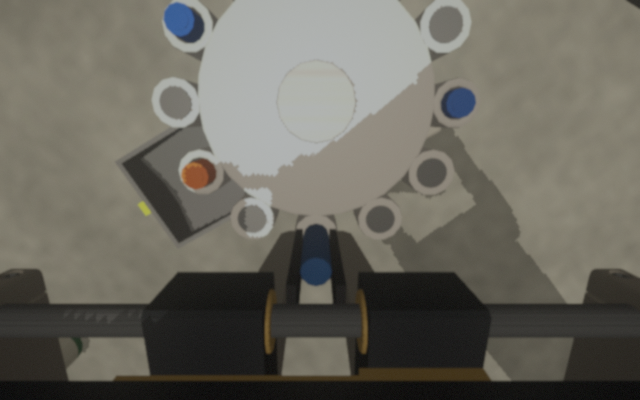

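>>> move_arm([
  {"offset": [0,0,0],"rotation": [0,0,0]},
  {"offset": [0,0,0],"rotation": [0,0,0]},
  {"offset": [0,0,0],"rotation": [0,0,0]},
  {"offset": [0,-1,0],"rotation": [0,0,0]},
  {"offset": [0,-2.5,0],"rotation": [0,0,0]},
  {"offset": [0,-3,0],"rotation": [0,0,0]},
  {"offset": [0,-3,0],"rotation": [0,0,0]},
  {"offset": [0,0,0],"rotation": [0,0,0]},
  {"offset": [0,0,0],"rotation": [0,0,0]},
], fingers=4.5)

```text
t: 9.9
tool_pos: [0.4833, 0.0843, 0.2463]
tool_rot: [-90.0, 0.1, 140.0]
wrist_force: [-0.5, -0.3, -0.7]
opening: 0.045
```

```bash
python3 - <<'E'
from h import *
import math
s=robot.sense();print(s['t'],s['tool_pos'],s['tool_rot'],s['wrist_force'],s['opening'],s['joint_pos'])
snap('wrist','w5.png')
for t in ['spent','drop','hub']:
    r=vision.tip_of('wrist',t); print(t,[(round(x['score'],2),np.round(x['position'],4).tolist()) for x in r[:3]])
E
```

```text
9.9 [0.48331716 0.08434296 0.24632737] [-9.00376218e+01  6.40754564e-02  1.39998322e+02] [-0.54391538 -0.26580802 -0.69957881] 0.04497648739237547 [-4.24199298e+00 -4.56494915e+00  1.03194951e+02 -6.99627659e-03
  8.12960166e+01  1.25760719e+02]
spent [(0.71, [0.5576, 0.1087, 0.0967])]
drop [(0.9, [0.5593, 0.1094, 0.1246]), (0.66, [0.5555, 0.1111, 0.0983])]
hub [(0.56, [0.5444, 0.0329, 0.1293])]
```

View pics/w5.png

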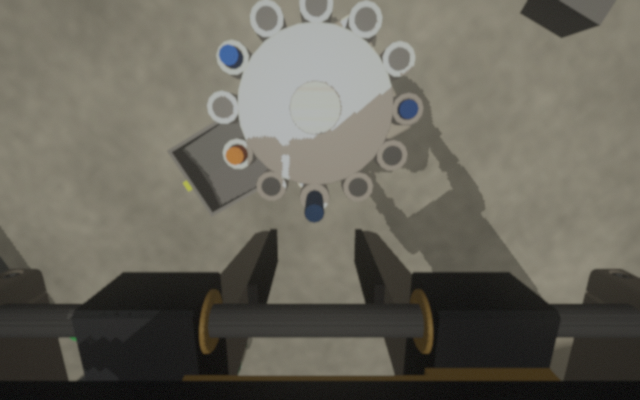

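>>> move_arm([
  {"offset": [-1.2,0,1.6],"rotation": [0,0,0]},
  {"offset": [-1.2,0,1.6],"rotation": [0,0,0]},
  {"offset": [-1.2,0,1.6],"rotation": [0,0,0]},
  {"offset": [-1.2,0,1.6],"rotation": [0,0,0]},
  {"offset": [-1.2,0,1.6],"rotation": [0,0,0]},
  {"offset": [-1.2,0,1.6],"rotation": [0,0,0]},
  {"offset": [-1.2,0,1.6],"rotation": [0,0,0]},
  {"offset": [-1.2,0,1.6],"rotation": [0,0,0]},
  {"offset": [-1.2,0,1.6],"rotation": [0,0,0]},
  {"offset": [-1.2,0,1.6],"rotation": [0,0,0]},
  {"offset": [-1.2,0,1.6],"rotation": [0,0,0]},
  {"offset": [-1.2,0,1.6],"rotation": [0,0,0]},
  {"offset": [-1.2,0,1.6],"rotation": [0,0,0]},
  {"offset": [-1.2,0,1.6],"rotation": [0,0,0]},
  {"offset": [-1.2,0,1.6],"rotation": [0,0,0]},
  {"offset": [-1.2,0,1.6],"rotation": [0,0,0]},
  {"offset": [-1.2,0,1.6],"rotation": [0,0,0]},
  {"offset": [0,0,0.4],"rotation": [0,0,0]},
  {"offset": [0,0,0],"rotation": [0,0,0]},
  {"offset": [0,0,0],"rotation": [0,0,0]},
])

```text
t: 12.1
tool_pos: [0.4618, -0.2572, 0.2451]
tool_rot: [-90.0, -0.1, 140.0]
wrist_force: [0.3, 0.8, -0.3]
opening: 0.0449
```

```bash
python3 - <<'E'
from h import *
import math
s=robot.sense();print(s['t'],s['tool_pos'],s['tool_rot'],s['wrist_force'],s['opening'],s['joint_pos'])
snap('wrist','w6.png')
for t in ['rod','stand']:
    r=vision.tip_of('wrist',t); print(t,[(round(x['score'],2),np.round(x['position'],4).tolist()) for x in r[:3]])
print(proj('wrist',[[.462,-.2585,.132],[.462,-.2585,.052]]))
m=vision.cut_out('wrist','rod')
if m:
    ys,xs=np.where(m[0]['mask']);print(m[0]['score'],xs.min(),xs.max(),ys.min(),ys.max())
E
```

```text
12.1 [ 0.46180467 -0.25717899  0.24514943] [-9.00247197e+01 -6.65102469e-02  1.40018217e+02] [ 0.32344427  0.76203952 -0.30432946] 0.04490716760222752 [-4.22373465e+01  1.43613515e+00  9.74521902e+01  2.23472231e-02
  8.11791069e+01  8.77410110e+01]
rod [(0.67, [0.463, -0.259, 0.013])]
stand [(0.88, [0.4624, -0.263, 0.001]), (0.31, [0.5479, 0.0364, 0.1273]), (0.22, [0.4649, -0.2549, 0.0142])]
[[316.25784068 201.07224127]
 [316.1002699  183.44917234]]
```

View pics/w6.png

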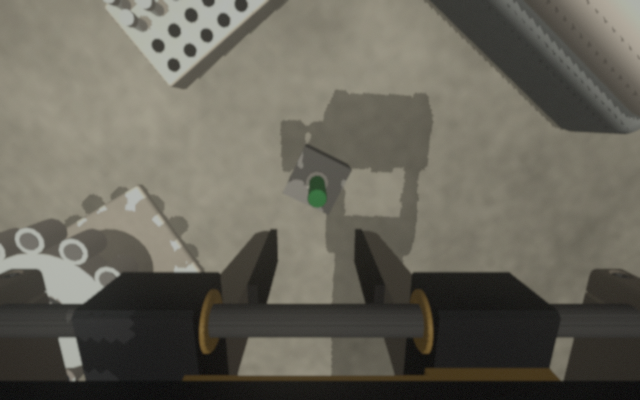

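>>> move_arm([
  {"offset": [-0.1,2.5,0.1],"rotation": [0,0,0]},
  {"offset": [0,2.5,0],"rotation": [0,0,0]},
  {"offset": [0,2.5,0],"rotation": [0,0,0]},
  {"offset": [0,2.5,0],"rotation": [0,0,0]},
  {"offset": [0,2.5,0],"rotation": [0,0,0]},
  {"offset": [0,2.1,0],"rotation": [0,0,0]},
  {"offset": [0,0,0],"rotation": [0,0,0]},
  {"offset": [0,0,0],"rotation": [0,0,0]},
])

```text
t: 13.1
tool_pos: [0.4623, -0.2594, 0.1]
tool_rot: [-90.0, -0.0, 140.0]
wrist_force: [-0.0, 0.6, 0.1]
opening: 0.0449
```

>>> move_arm([
  {"offset": [0,0,0],"rotation": [0,0,0]},
  {"offset": [0,0,0],"rotation": [0,0,0]},
  {"offset": [0,0,0],"rotation": [0,0,0]},
  {"offset": [0,0,0],"rotation": [0,0,0]},
  {"offset": [0,0,0],"rotation": [0,0,0]},
  {"offset": [0,0,0],"rotation": [0,0,0]},
], fingers=0)

```text
t: 13.7
tool_pos: [0.4625, -0.2599, 0.1003]
tool_rot: [-90.0, 0.1, 140.0]
wrist_force: [0.0, 0.4, 3.9]
opening: 0.0176
```

>>> move_arm([
  {"offset": [0,-0.5,0],"rotation": [0,0,0]},
  {"offset": [0,-1.5,0],"rotation": [0,0,0]},
  {"offset": [0,-2,0],"rotation": [0,0,0]},
  {"offset": [0,-2,0],"rotation": [0,0,0]},
  {"offset": [0,-2.5,0],"rotation": [0,0,0]},
  {"offset": [0,-2.5,0],"rotation": [0,0,0]},
  {"offset": [0,-2.5,0],"rotation": [0,0,0]},
  {"offset": [0,-2.5,0],"rotation": [0,0,0]},
  {"offset": [0,0,0],"rotation": [0,0,0]},
  {"offset": [0,0,0],"rotation": [0,0,0]},
])

```text
t: 14.7
tool_pos: [0.4619, -0.2594, 0.2589]
tool_rot: [-90.0, -0.0, 140.0]
wrist_force: [-0.4, -0.1, -0.8]
opening: 0.0172
```

```bash
python3 - <<'E'
from h import *
s=robot.sense();print(s['t'],s['tool_pos'],s['tool_rot'],s['wrist_force'],s['opening'],s['joint_pos'])
snap('wrist','w7.png');snap('side','s7.png')
for c in ['wrist','side']:
  for t in ['rod','spent','drop','hub']:
    r=vision.tip_of(c,t); print(c,t,[(round(x['score'],2),np.round(x['position'],4).tolist()) for x in r[:3]])
d=np.array([.5591,.1112,.26])-s['tool_pos']
from scipy.spatial.transform import Rotation as R
print(R.from_euler('xyz',s['tool_rot'],degrees=True).as_matrix().T@d*100)
E
```

```text
14.7 [ 0.46190588 -0.25940372  0.25894524] [-8.99992762e+01 -2.37205579e-02  1.39995228e+02] [-0.4394324  -0.07094557 -0.76359679] 0.01724845459141667 [-4.23982810e+01  1.09887593e+00  9.62364914e+01 -1.72788876e-03
  8.26883023e+01  8.76067112e+01]
wrist rod [(0.87, [0.464, -0.2582, 0.1722])]
wrist spent []
wrist drop []
wrist hub [(0.81, [0.5455, 0.035, 0.1278])]
side rod [(0.8, [0.4635, -0.2617, 0.1688])]
side spent [(0.61, [0.5575, 0.1088, 0.0961])]
side drop [(0.74, [0.5597, 0.1155, 0.1278])]
side hub [(0.6, [0.5433, 0.0322, 0.1225])]
[ 16.37937333  -0.09913261 -34.63604422]
```

View pics/w7.png

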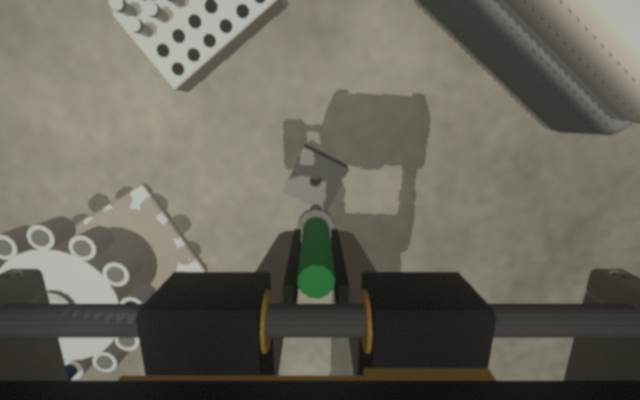

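View pics/s7.png

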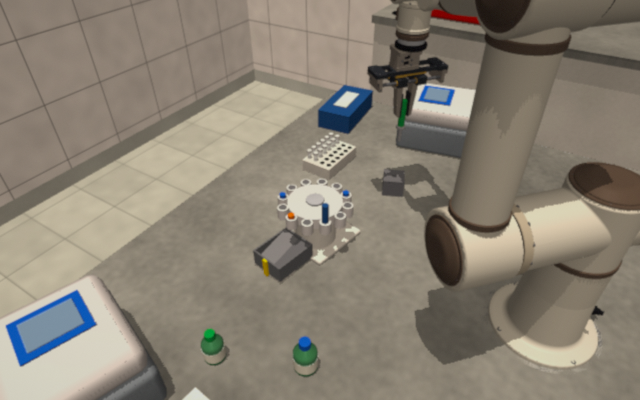

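>>> move_arm([
  {"offset": [0.9,0,-1.9],"rotation": [0,0,0]},
  {"offset": [0.9,0,-1.9],"rotation": [0,0,0]},
  {"offset": [0.9,0,-1.9],"rotation": [0,0,0]},
  {"offset": [0.9,0,-1.9],"rotation": [0,0,0]},
  {"offset": [0.9,0,-1.9],"rotation": [0,0,0]},
  {"offset": [0.9,0,-1.9],"rotation": [0,0,0]},
  {"offset": [0.9,0,-1.9],"rotation": [0,0,0]},
  {"offset": [0.9,0,-1.9],"rotation": [0,0,0]},
  {"offset": [0.9,0,-1.9],"rotation": [0,0,0]},
  {"offset": [0.9,0,-1.9],"rotation": [0,0,0]},
  {"offset": [0.9,0,-1.9],"rotation": [0,0,0]},
  {"offset": [0.9,0,-1.9],"rotation": [0,0,0]},
  {"offset": [0.9,0,-1.9],"rotation": [0,0,0]},
  {"offset": [0.9,0,-1.9],"rotation": [0,0,0]},
  {"offset": [0.9,0,-1.9],"rotation": [0,0,0]},
  {"offset": [0.9,0,-1.9],"rotation": [0,0,0]},
  {"offset": [0.9,0,-1.9],"rotation": [0,0,0]},
  {"offset": [0.9,0,-1.9],"rotation": [0,0,0]},
  {"offset": [0.2,0,-0.4],"rotation": [0,0,0]},
  {"offset": [0,0,0],"rotation": [0,0,0]},
])

```text
t: 17.2
tool_pos: [0.5588, 0.1111, 0.2595]
tool_rot: [-90.0, -0.0, 140.1]
wrist_force: [-0.2, 0.2, -0.2]
opening: 0.0176
```

>>> move_arm([
  {"offset": [0,1,0],"rotation": [0,0,0]},
  {"offset": [0,1.3,0],"rotation": [0,0,0]},
  {"offset": [0,0,0],"rotation": [0,0,0]},
  {"offset": [0,0,0],"rotation": [0,0,0]},
])

```text
t: 17.6
tool_pos: [0.5583, 0.1104, 0.2356]
tool_rot: [-89.9, -0.1, 140.0]
wrist_force: [-0.2, -0.5, -1.0]
opening: 0.0175
```

```bash
python3 - <<'E'
from h import *
s=robot.sense();print(s['t'],s['tool_pos'],s['tool_rot'],s['wrist_force'],s['opening'],s['joint_pos'])
a=snap('wrist','w8.png');b=snap('side','s8.png')
for c in ['wrist','side']:
  for t in ['rod','spent','drop','hub']:
    r=vision.tip_of(c,t); print(c,t,[(round(x['score'],2),np.round(x['position'],4).tolist()) for x in r[:3]])
cv2.imwrite('pics/s8c.png',cv2.resize(b[120:290,220:420,::-1],None,fx=3.5,fy=3.5,interpolation=cv2.INTER_CUBIC))
d=np.array([.5591,.1115,.26])-s['tool_pos']
from scipy.spatial.transform import Rotation as R
print(R.from_euler('xyz',s['tool_rot'],degrees=True).as_matrix().T@d*100)
print(proj('side',[[.5591,.1115,.133]]))
E
```

```text
17.6 [0.55831918 0.11042288 0.235623  ] [-8.99308417e+01 -7.88070796e-02  1.39954062e+02] [-0.22586007 -0.48937871 -1.04793506] 0.01753006738737861 [-9.72000009e-01  7.89835494e+00  9.16698388e+01 -4.07144863e-03
  8.05365789e+01  1.29074563e+02]
wrist rod [(0.83, [0.5596, 0.1121, 0.15])]
wrist spent [(0.53, [0.5578, 0.1113, 0.098])]
wrist drop [(0.87, [0.5609, 0.1116, 0.1243])]
wrist hub [(0.67, [0.5439, 0.0347, 0.1276])]
side rod [(0.76, [0.5592, 0.108, 0.1512])]
side spent [(0.44, [0.5636, 0.1097, 0.0979])]
side drop [(0.9, [0.5602, 0.1117, 0.1284]), (0.52, [0.4622, -0.2567, 0.0003])]
side hub [(0.84, [0.5442, 0.0343, 0.1245])]
[ 0.01288118 -2.43784293 -0.12975258]
[[290.78819491 213.50465046]]
```

View pics/w8.png

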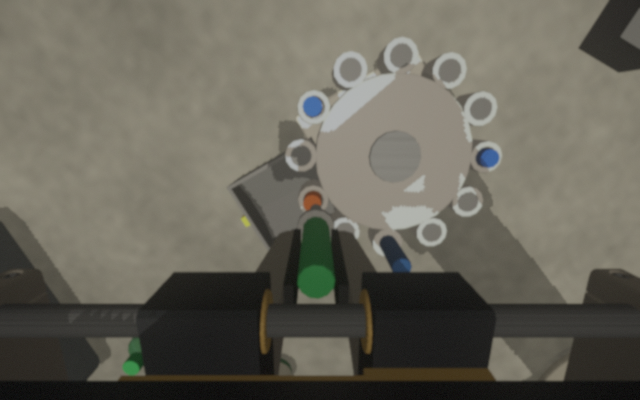

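View pics/s8c.png

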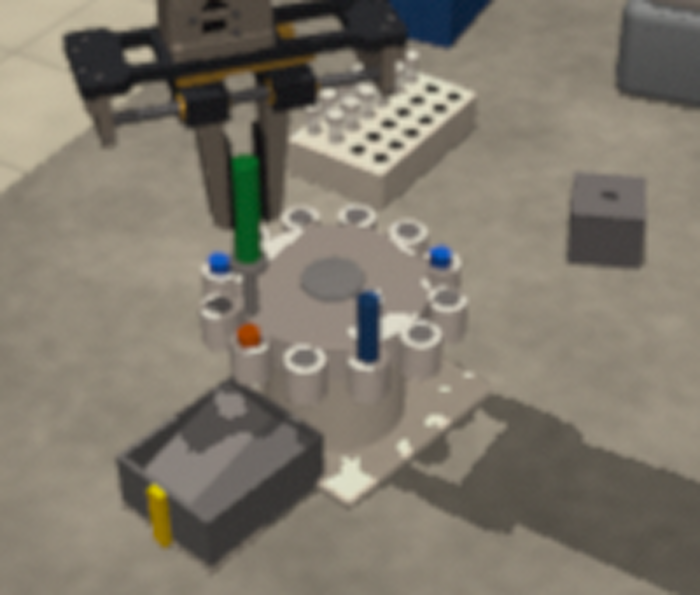

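```bash
python3 - <<'E'
from h import *
s=robot.sense();t=s['tool_pos']
im=vision.camera('wrist').astype(int)
R_,G,B=im[...,0],im[...,1],im[...,2]
m=(R_>110)&(R_>1.6*G)&(B<G); m[:170]=0;m[230:]=0
ys,xs=np.where(m);print('orange',xs.mean(),ys.mean(),xs.min(),xs.max(),ys.min(),ys.max())
g=(G>60)&(G>1.6*R_)&(G>1.6*B);g[:,:280]=0;g[:,350:]=0;ys,xs=np.where(g)
for y in (235,245,255,265):print(y,xs[ys==y].mean())
print('green',ys.min(),ys.max())
print('axis',[proj('wrist',[t[0],t[1],z]).round(1).tolist() for z in (.133,.148,.2,.2676)])
print('cyl',ray_z('wrist',(313,202),.133))
o=cv2.resize(im[150:320,230:410,::-1].astype(np.uint8),None,fx=3.5,fy=3.5,interpolation=cv2.INTER_CUBIC);cv2.imwrite('pics/w8c.png',o)
E
```

```text
orange 312.6381578947368 200.39473684210526 306 321 195 208
235 315.85714285714283
245 315.88
255 316.9130434782609
265 315.5
green 219 297
axis [[[315.2, 204.7]], [[315.1, 209.5]], [[315.0, 231.3]], [[314.8, 282.5]]]
cyl [0.56206219 0.11079722 0.133     ]
```

View pics/w8c.png

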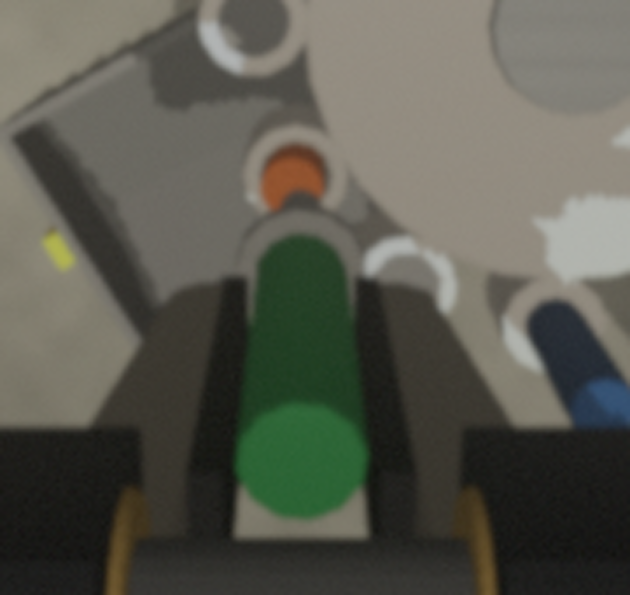

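>>> move_arm([
  {"offset": [-0.05,0,-0.17],"rotation": [0,0,0]},
  {"offset": [0,0,0],"rotation": [0,0,0]},
  {"offset": [0,0.35,0],"rotation": [0,0,0]},
  {"offset": [0,0.35,0],"rotation": [0,0,0]},
  {"offset": [0,0.3,0],"rotation": [0,0,0]},
  {"offset": [0,0.3,0],"rotation": [0,0,0]},
  {"offset": [0,0.3,0],"rotation": [0,0,0]},
  {"offset": [0,0.3,0],"rotation": [0,0,0]},
  {"offset": [0,0.3,0],"rotation": [0,0,0]},
])

```text
t: 19.05
tool_pos: [0.5615, 0.1117, 0.2165]
tool_rot: [-90.1, 0.2, 140.0]
wrist_force: [-1.2, -0.3, 6.8]
opening: 0.0175
```

```bash
python3 - <<'E'
from h import *
s=robot.sense();print(s['t'],s['tool_pos'],s['tool_rot'],s['wrist_force'],s['opening'])
im=snap('wrist','w9.png');cv2.imwrite('pics/w9c.png',cv2.resize(im[150:320,230:410,::-1],None,fx=3.5,fy=3.5,interpolation=cv2.INTER_CUBIC))
E
```

```text
19.05 [0.56148398 0.1117266  0.21652591] [-90.1054884    0.16773594 139.99839697] [-1.23092662 -0.26084991  6.83217975] 0.01749956955274119
```

View pics/w9c.png

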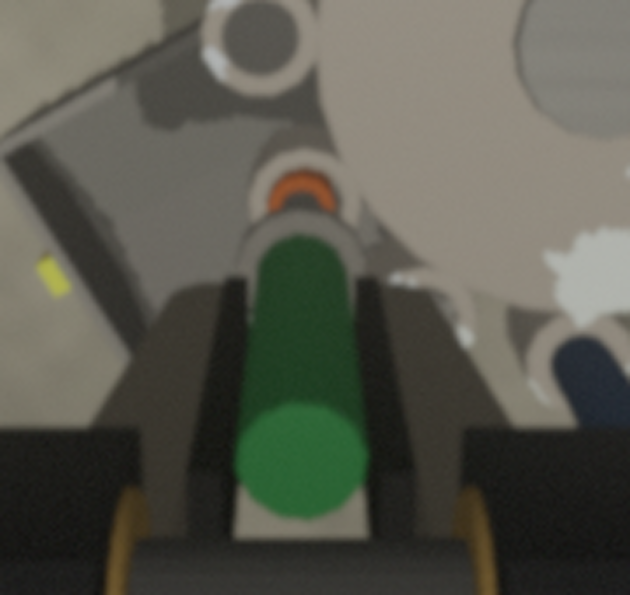

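>>> move_arm([
  {"offset": [0,0.3,0],"rotation": [0,0,0]},
  {"offset": [0,0.3,0],"rotation": [0,0,0]},
  {"offset": [0,0.3,0],"rotation": [0,0,0]},
  {"offset": [0,0.3,0],"rotation": [0,0,0]},
  {"offset": [0,0.3,0],"rotation": [0,0,0]},
  {"offset": [0,0.3,0],"rotation": [0,0,0]},
  {"offset": [0,0.3,0],"rotation": [0,0,0]},
])

```text
t: 19.8
tool_pos: [0.5614, 0.1119, 0.1953]
tool_rot: [-90.1, 0.1, 140.0]
wrist_force: [-0.7, -1.1, 7.2]
opening: 0.018
```

>>> move_arm([
  {"offset": [0,0.3,0],"rotation": [0,0,0]},
  {"offset": [0,0.3,0],"rotation": [0,0,0]},
  {"offset": [0,0.3,0],"rotation": [0,0,0]},
  {"offset": [0,0.3,0],"rotation": [0,0,0]},
  {"offset": [0,0.3,0],"rotation": [0,0,0]},
  {"offset": [0,0.3,0],"rotation": [0,0,0]},
  {"offset": [0,0.25,0],"rotation": [0,0,0]},
  {"offset": [0,0,0],"rotation": [0,0,0]},
  {"offset": [0,0,0],"rotation": [0,0,0]},
])

```text
t: 20.7
tool_pos: [0.5603, 0.1119, 0.1733]
tool_rot: [-90.0, -0.0, 140.0]
wrist_force: [-1.2, -0.1, 2.3]
opening: 0.0175
```

```bash
python3 - <<'E'
from h import *
s=robot.sense();print(s['t'],s['tool_pos'],s['tool_rot'],s['wrist_force'],s['opening'])
im=snap('side','s10.png');cv2.imwrite('pics/s10c.png',cv2.resize(im[120:290,220:420,::-1],None,fx=3.5,fy=3.5,interpolation=cv2.INTER_CUBIC))
for t in ['rod','spent']:
    r=vision.tip_of('side',t); print(t,[(round(x['score'],2),np.round(x['position'],4).tolist()) for x in r[:3]])
E
```

```text
20.7 [0.56032952 0.11190288 0.1732959 ] [-8.99938893e+01 -9.83237445e-04  1.39999843e+02] [-1.23744339 -0.09165114  2.33479733] 0.01746178746580435
rod [(0.52, [0.5623, 0.1087, 0.0854])]
spent [(0.72, [0.5308, 0.428, 0.0048]), (0.54, [0.5367, 0.1646, 0.0384])]
```

View pics/s10c.png

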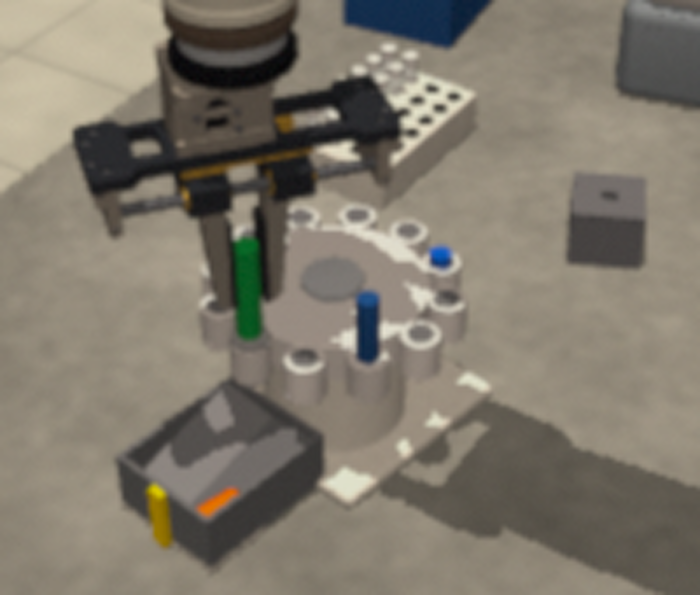

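>>> move_arm([
  {"offset": [0,0,0],"rotation": [0,0,0]},
  {"offset": [0,0,0],"rotation": [0,0,0]},
  {"offset": [0,0,0],"rotation": [0,0,0]},
  {"offset": [0,0,0],"rotation": [0,0,0]},
  {"offset": [0,-1,0],"rotation": [0,0,0]},
  {"offset": [0,-2,0],"rotation": [0,0,0]},
  {"offset": [0,-2,0],"rotation": [0,0,0]},
  {"offset": [0,-2,0],"rotation": [0,0,0]},
  {"offset": [0,-2,0],"rotation": [0,0,0]},
  {"offset": [0,-2,0],"rotation": [0,0,0]},
  {"offset": [0,-2,0],"rotation": [0,0,0]},
  {"offset": [0,0,0],"rotation": [0,0,0]},
  {"offset": [0,0,0],"rotation": [0,0,0]},
], fingers=4.5)

```text
t: 22.15
tool_pos: [0.5605, 0.1119, 0.3033]
tool_rot: [-90.0, 0.0, 140.0]
wrist_force: [0.0, 0.4, -0.3]
opening: 0.0449
```

```bash
python3 - <<'E'
from h import *
s=robot.sense();print(s['t'],s['tool_pos'],s['wrist_force'],s['opening'])
im=snap('side','s11.png');cv2.imwrite('pics/s11c.png',cv2.resize(im[120:290,220:420,::-1],None,fx=3.5,fy=3.5,interpolation=cv2.INTER_CUBIC))
snap('wrist','w11.png')
for c in ('side','wrist'):
  for t in ['rod','fresh_a','spent']:
    r=vision.tip_of(c,t); print(c,t,[(round(x['score'],2),np.round(x['position'],4).tolist()) for x in r[:3]])
E
```

```text
22.15 [0.5604817  0.11192896 0.30331471] [ 0.00681927  0.35292004 -0.27048747] 0.04487234796420965
side rod [(0.48, [0.5596, 0.1088, 0.084])]
side fresh_a [(0.53, [0.4908, -0.0244, 0.0948]), (0.41, [0.6189, 0.0606, 0.094])]
side spent [(0.4, [0.5356, 0.1662, 0.0387])]
wrist rod [(0.84, [0.5635, 0.1144, 0.0854]), (0.3, [0.464, -0.2614, 0.0016])]
wrist fresh_a [(0.78, [0.6233, 0.0613, 0.0981]), (0.72, [0.4936, -0.0247, 0.0973])]
wrist spent [(0.83, [0.5322, 0.1674, 0.0379])]
```

View pics/s11c.png

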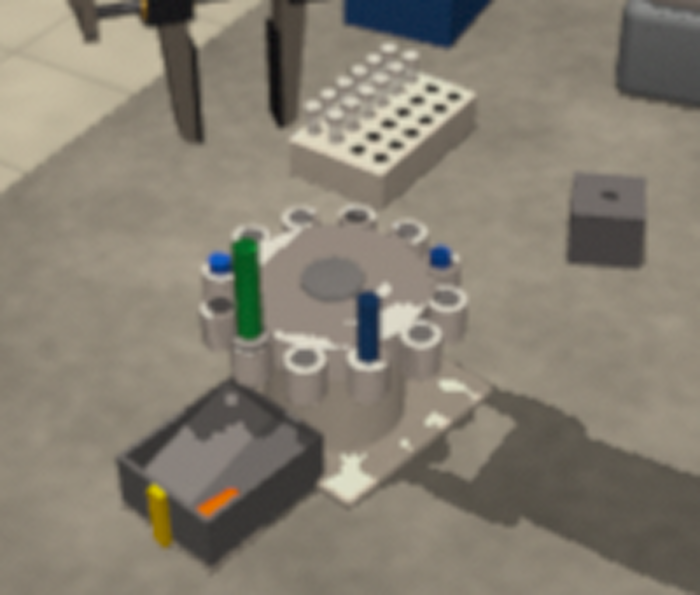

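View pics/w11.png

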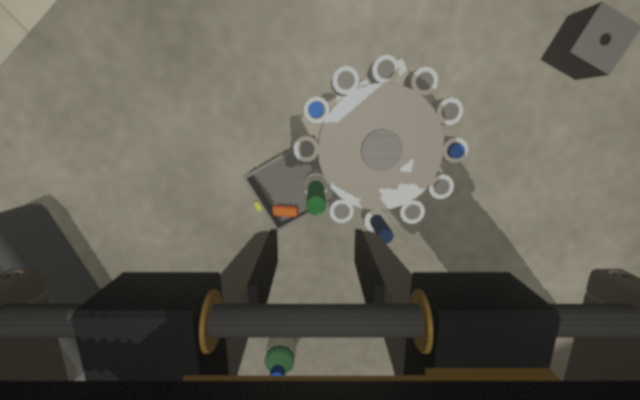

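```bash
python3 -c "
from rig import workorder
print(workorder.hand_in())"
```

```text
the job is handed in; nothing more can be done
None
```

The orange cartridge is in the catch tray, and I handed the job in at about 22.5 s of the 56 s allowed. The hand-in gives no verdict, so the outcome below is from my own checks.

- **Carousel:** I gripped the blue post and turned it 120° clockwise, four clicks, then let go. After release the orange cartridge stood over the drop point within measurement error.
- **Push:** I took the push rod from its stand and pressed straight down with about 7 N. I stopped with the tip about 85 mm above the table, released the rod standing in the sleeve and moved the gripper clear.
- **Last pictures:** These put the orange cartridge in the tray at about x 0.130, y 0.034, z 0.038 m in the base's frame. Both blue cartridges are still seated, with undersides about 95–98 mm above the table. The gripper was empty and clear, with the wrist force near zero.
- **Disagreements:** The networks' position reports differed by a few mm between cameras. One "spent" report fell on the buffer bottle, and I rejected it against the picture. I did not measure the bottles again at the end, but no move went near them.

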